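Stand the bottles upright in the vanity drawer

ROBOT

A 6-joint arm with a two-finger parallel gripper is mounted at the origin on the work surface. World frame = base frame: x ahead of the robot, y to its left, z up, the work surface at z = 0. Lengths are in m, angles in degrees, forces in N, time in s.
With the tool pointing down it reaches from about 0.35 to 0.775 m from the base axis. Payload 7.3 kg.
Tool frame: the origin (TCP) lies on the front face of the gripper's body, between the roots of the fingers; the fingertips stand 66 mm ahead of it and the grasp point (between the pads) lies 47 mm ahead of it; z points along the fingers, x is the direction in which the jaws open and shut, and the axes are right-handed (so a half turn about z gives the same grasp; the last joint's range is limited). The gripper opens to 92 mm and grips with 3 to 60 N. Pads are 19 mm wide; open, the fingers measure 130 mm over their backs; the gripper's body (75 mm by 190 mm) begins 47 mm behind the grasp point.
Start: joints at [-77.578, 19.595, 87.324, -0, 73.075, -8.365], TCP at [0.186, -0.491, 0.292] pointing down, gripper open.
Joint ranges: [-145.02, 145.02], [-44.19, 115.74], [2.07, 154.8], [-57.11, 237.11], [16.16, 152.29], [-177.93, 177.93]. Speed limits (degrees/s): [147.25, 147.25, 180, 180, 180, 180].

INTERFACE

Orientations are given as a 3x3 rotation matrix whose columns are the frame's x, y, z axes.
In Python, from plant import bot, imaging gives the robot as it stands.
- The arm moves only by the tool send_rows, never from a script. Its arguments are lists of equal length, an entry for each row: "dp": the shift along the world's x, y, z in cm, a list of three; "spin": the turn about the world's z in rad. In form: {"dp": [[tx, ty, tz], ...], "spin": [spin, ...]}. A call has exactly 5 rows; each row shifts and turns the pose as measured when the row begins; what a row does not reach is not made up. A row lasts 1/10 s, in which the tool goes at most 50 mm and 8.59 degrees, less where a joint would pass 70% of its speed; a pose out of reach is approached as far as the arm can. A call is refused whole if a number of a shift passes 5 or a number of a turn 0.15, either way. A call with a gripper value outside its range is refused whole. "claw" is the opening, from -1 (shut) to 1 (fully open), set as the call begins (left out, the last holds). The fingers move at their own pace and stop on an object; "squeeze" is the grip in N (left out, the last holds). Time passes only in rows, so rows that do not move let the fingers close, or fill a call up. It gives the time, the measured TCP pose, the force and the opening at its end, in the units of the state.
- bot.read_state(): the state, without advancing time (a new reading comes with each control period).
- imaging.get_image(name): name is "scene" or "top" or "wrist"; returns the picture (384x512x3 uint8, blue, green, red); there is no depth.
- imaging.camera_params(name): a dict with "fx", "fy", "cx", "cy" (pixels), "cam_to_world" (4x4, takes a point from camera to world coordinates). Camera axes: x right, y up, looking along -z (the intrinsics and any distortion apply to the point x, -y, -z); pixel columns grow to the right and rows downward; lengths in m; the calibration is good to about 2 mm. A picture is of the moment at which its call begins: read the wrist's pose just before it. camera_params takes no time and is no camera call; for the wrist camera it gives the pose at the moment of the call.
- bot.finish_job(): hands the job in, once; it reports no verdict.
The state is a dict: "clock": time; "joint_positions": joint angles; "qd": joint speeds; "tau": joint torques, N m; "tool_pos": TCP position; "orientation": TCP orientation; "ft_force": force on the tool from outside, world axes, zero at the start; "torque": the same for the moment, N m; "gripper_width": opening from 0.0 (shut) to 1.0 (fully open).
Only numpy, scipy, OpenCV 4.12 (cv2) and the standard library are available. Lean on these libraries where they do the work, as an engineer would, in place of code of your own. Each camera call takes 0.05 s, during which the arm holds its last target. There are 200 camera calls.

TASK

Pull the drawer of the vanity drawer unit right open, then stand the flat perfume bottle upright in the oblong slot of the insert inside it and the round deodorant stick upright in the round bore beside it, each all the way down. Then push the drawer fully shut without slamming it, so that both travel upright inside, and leave the cup, the toothbrush stand, the nail clipper and the hairbrush where they are.

Things in the scene. Friction and masses are not known exactly. Their poses are not given: they have to be found in the camera images.
- flask: Closed perfume bottle, standing on the vanity: a flat amber glass body 66 mm wide (its x) by 28 mm thick (its y) by 85 mm tall, with a round black cap 22 mm across on top; 110 mm tall in all, about 0.2 kg. Origin: centre of its underside, z up. It is easily gripped across its thickness.
- stick: Deodorant stick, standing on the vanity: a plain white plastic cylinder 44 mm in diameter and 110 mm tall, with a thin steel line around it at 73 mm, about 0.1 kg. Origin: centre of its underside, z up.
- drawer (a joint): How far the drawer is pulled out, m: 0 shut, 0.16 fully open (a stop). It starts shut or up to 20 mm open. It slides with about 3 N of friction and stays where it is left.
- unit: The drawer unit, fixed: a grey plastic case with an open front, 220 mm deep (x), 250 mm wide (y), 156 mm high; the underside of its roof is 150 mm up. Origin: centre of its underside; its front faces its -x, 110 mm from the origin. Its white drawer slides out towards -x: front panel 10 mm thick, flush with the case when shut, top edge 148 mm up; side and back walls 71 mm up.
- handle (a point): Middle of the drawer's handle, 130 mm above the vanity; moves with the drawer: a level steel bar 100 mm long (y), 10 mm thick (x), 16 mm high, with a 35 mm gap between it and the drawer's front face (the bar's centre is 40 mm out), on 12 mm wide posts 44 mm either side of its middle. The point's -x is the way the drawer opens.
- slot (a point): Centre of the floor of the oblong slot in the drawer's grey insert, 16 mm above the vanity, 80 mm behind the drawer's front face; moves with the drawer. The slot is 74 mm long (the point's x, the way the drawer slides), 36 mm wide (y), 30 mm deep (mouth 46 mm above the vanity). The perfume bottle fits it with 4 mm to spare on each side.
- ring (a point): Centre of the floor of the round bore in the same insert, 16 mm above the vanity, 100 mm from the slot towards the point's +y; moves with the drawer. The bore is 52 mm across and 30 mm deep. The deodorant stick fits it with 4 mm to spare all round.
- cup: Bystander: yellow plastic cup, 74 mm across the rim, 92 mm tall. Origin: centre of its underside.
- brush_stand: Bystander: empty grey ceramic toothbrush stand, round, 72 mm across, 100 mm tall, open at the top with a bar across. Origin: centre of its underside.
- clipper: Bystander: steel nail clipper lying flat, 66 mm long (its x), 13 mm wide, 12 mm high. Origin: middle of its underside.
- hairbrush: Bystander: wooden hairbrush lying bristles up, about 205 mm long (its x), 58 mm wide, 28 mm high. Origin: near its middle, on its underside.

How it is judged:
By the outcome, as a careful person would: the job done as asked, in the order asked, and still so for the second after the job is handed in, with the robot touching nothing.
It also fails if it takes over 72 s, if anything falls off the work surface, if the arm or the gripper's body presses on something with over 40 N, if the wrist force passes 120 N, or if a joint passes its speed limit or range.

## Working session

There is one attempt and no reset: what is moved stays moved. The work goes in short steps, Python scripts to look and compute and a tool call to move; the robot and the scene stay as the last step left them, time stands still between calls to the robot, and variables do not carry over. Pictures are saved under pics/ and viewed, about 8 in all and at most 12, crops included, and the job is handed in when it is done.

Besides the shell and the picture viewer there is one more tool, called after "Request:" in YAML: its name, and indented under it one key for each argument. send_rows: Moves the arm, as the interface text tells. Its arguments: {"type":"object","properties":{"dp":{"type":"array","items":{"type":"array","items":{"type":"number"}}},"spin":{"type":"array","items":{"type":"number"}},"claw":{"type":"number"},"squeeze":{"type":"number"}},"required":["dp","spin"]}

```bash
mkdir -p pics; ls; python3 - <<'E'
from plant import bot, imaging
import cv2,numpy as np
s=bot.read_state();print({k:np.round(v,3).tolist() for k,v in s.items()})
for n in("scene","top"):
    im=imaging.get_image(n);cv2.imwrite(f"pics/{n}0.png",im)
    p=imaging.camera_params(n);print(n,{k:np.round(v,4).tolist() if not isinstance(v,str) else v for k,v in p.items()})
E
```

```text
pics
{'clock': 0.0, 'joint_positions': [-77.579, 19.638, 87.379, -0.0, 73.076, -8.367], 'qd': [0.076, 0.097, 0.019, -0.011, -0.078, -0.04], 'tau': [0.0, -43.124, -24.422, 0.072, 0.056, -0.0], 'tool_pos': [0.186, -0.491, 0.292], 'orientation': [[0.355, -0.935, -0.0], [-0.935, -0.355, 0.002], [-0.002, -0.0, -1.0]], 'ft_force': [-0.054, -0.278, 0.407], 'torque': [-0.008, 0.041, -0.094], 'gripper_width': 1.001}
scene {'fx': 402.125, 'fy': 402.125, 'cx': 258.4205, 'cy': 187.8116, 'cam_to_world': [[-0.9602, 0.2265, -0.1636, 0.4244], [-0.2793, -0.7976, 0.5346, 0.5742], [-0.0094, 0.559, 0.8291, 0.8624], [0.0, 0.0, 0.0, 1.0]]}
top {'fx': 433.3214, 'fy': 433.3214, 'cx': 252.0674, 'cy': 189.0557, 'cam_to_world': [[-0.0133, 0.9962, -0.0856, 0.498], [-0.9999, -0.0133, 0.0006, 0.0929], [-0.0006, 0.0856, 0.9963, 1.1181], [0.0, 0.0, 0.0, 1.0]]}
```

View pics/scene0.png

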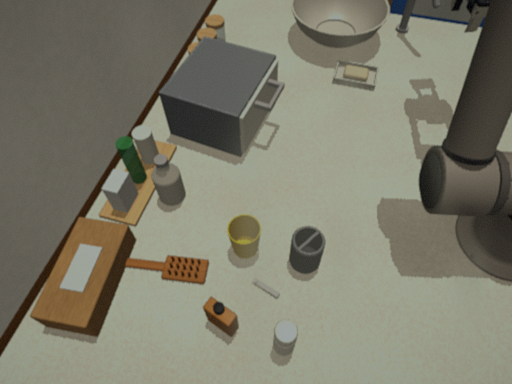

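View pics/top0.png

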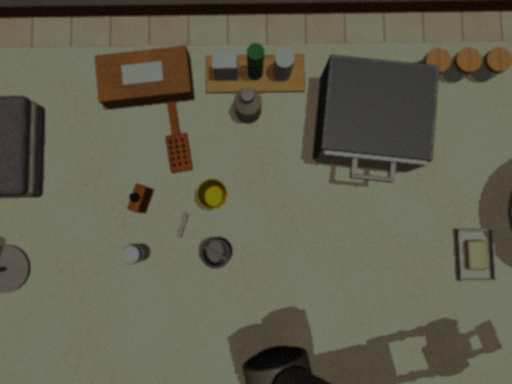

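The scene view shows the unit (220,95), flask (220,315), stick (285,338), cup, stand and clipper. In the top view the flask cap is at (135,197), stick top (131,255), unit roof ~(325..438, 58..160), handle bar ~(373,176).

```bash
cat > h.py <<'E'
import cv2,numpy as np
from plant import bot, imaging
def ray(p,u,v):
    T=np.array(p["cam_to_world"]);d=T[:3,:3]@np.array([(u-p["cx"])/p["fx"],-(v-p["cy"])/p["fy"],-1.]);return T[:3,3],d
def on(p,u,v,z):
    o,d=ray(p,u,v);return o+d*(z-o[2])/d[2]
def proj(p,X):
    T=np.array(p["cam_to_world"]);c=T[:3,:3].T@(np.array(X)-T[:3,3]);return p["cx"]-p["fx"]*c[0]/c[2],p["cy"]+p["fy"]*c[1]/c[2]
E
python3 - <<'E'
from h import *
P={n:imaging.camera_params(n) for n in("top","scene")}
t=P["top"]
im=cv2.imread("pics/top0.png");sc=cv2.imread("pics/scene0.png")
a=cv2.resize(im[45:190,310:450],None,fx=4,fy=4,interpolation=cv2.INTER_CUBIC)   # 560x580
b=cv2.resize(im[175:275,115:245],None,fx=4,fy=4,interpolation=cv2.INTER_CUBIC)
c=cv2.resize(sc[285:360,190:310],None,fx=4,fy=4,interpolation=cv2.INTER_CUBIC)
cv2.imwrite("pics/unit_top.png",a)
o=np.zeros((700,520,3),np.uint8);o[:400,:520]=b;o[400:,:480]=c;cv2.imwrite("pics/objs.png",cv2.resize(o,None,fx=.85,fy=.85))
hsv=cv2.cvtColor(im,cv2.COLOR_BGR2HSV)
g=im[45:190,310:450].max(2)
E
```

```text
(no output)
```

View pics/unit_top.png

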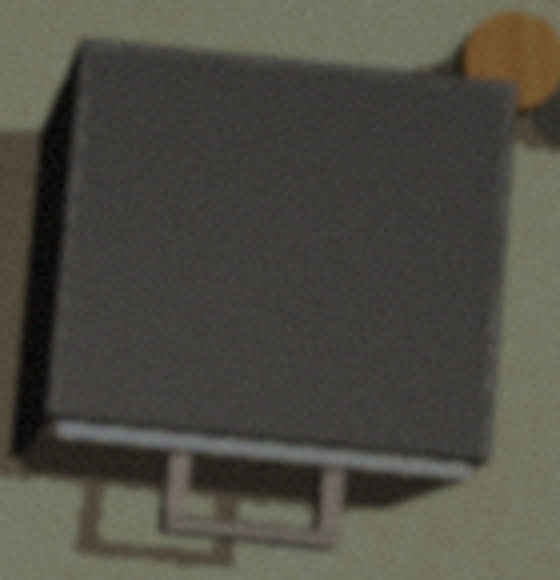

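View pics/objs.png

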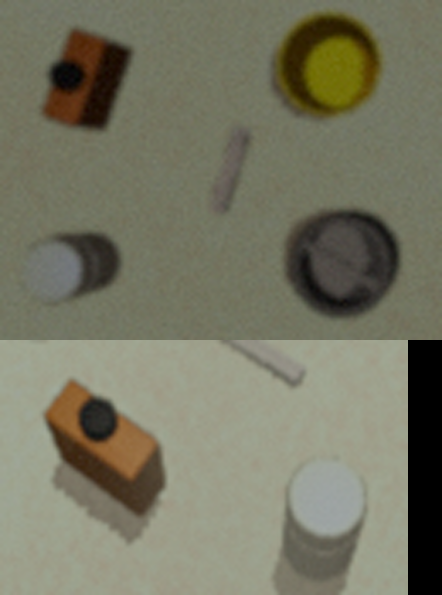

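Crops: roof corners (83,40),(518,82),(490,462),(50,418); handle bar centre ~(250,528), with the drawer slightly ajar. Flask top face and cap (67,75), and stick top (53,270), are clear.

```bash
python3 - <<'E'
from h import *
t=imaging.camera_params("top");s=imaging.camera_params("scene")
A=lambda u,v,z:on(t,u/4+310-.4,v/4+45-.4,z)[:2]
B=lambda u,v,z:on(t,u/3.4+115-.4,v/3.4+175-.4,z)[:2]
C=lambda u,v,z:on(s,u/3.4+190-.4,(v-340)/3.4+285-.4,z)[:2]
pr=lambda n,x:print(n,np.round(x,4))
R=[A(*c,.156) for c in((83,40),(518,82),(490,462),(50,418))]
for r in R: pr("roof",r)
c=np.mean(R,0);pr("centre",c)
d=(R[0]-R[3]+R[1]-R[2]);y=(R[0]-R[1]+R[3]-R[2]);pr("yaw x,y",np.degrees([np.arctan2(d[1],d[0]),np.arctan2(-y[0],y[1])]));pr("size",[np.linalg.norm(d)/2,np.linalg.norm(y)/2])
for q in((163,522),(335,540),(250,531)): pr("handle",A(*q,.138))
pr("panel top ends",[A(55,430,.148),A(478,470,.148)])
pr("cap",[B(67,75,.110),C(98,419,.110)])
pr("stick",[B(53,270,.110),C(327,497,.110)])
f=[B(*q,.085) for q in((75,28),(105,38),(78,122),(45,115))];pr("flask top",f);pr("c",np.mean(f,0))
g=[C(*q,.085) for q in((72,380),(160,437),(130,478),(47,413))];pr("flask scene",g);pr("c",np.mean(g,0))
m=lambda e:np.degrees(np.arctan2(e[1],e[0]))
pr("long axis",[m(f[0]-f[3]+f[1]-f[2]),m(g[1]-g[0]+g[2]-g[3])])
pr("cup",B(328,65,.092));pr("stand",B(343,262,.1));pr("clip",[B(240,130,.012),B(221,208,.012)])
E
```

```text
roof [ 0.8872 -0.0909]
roof [ 0.8591 -0.3386]
roof [ 0.6404 -0.3119]
roof [ 0.6686 -0.0661]
centre [ 0.7638 -0.2019]
yaw x,y [-6.72   -6.5136]
size [0.2201 0.2483]
handle [ 0.6111 -0.1318]
handle [ 0.5995 -0.2292]
handle [ 0.6053 -0.1811]
panel top ends [[ 0.6631 -0.0701]
 [ 0.6371 -0.3082]]
cap [[0.5705 0.3672]
 [0.5692 0.371 ]]
stick [[0.4381 0.3753]
 [0.4374 0.3766]]
flask top [[0.6054 0.3686]
 [0.5981 0.3474]
 [0.5392 0.3659]
 [0.5444 0.3891]]
c [0.5718 0.3678]
flask scene [[0.5961 0.3469]
 [0.5368 0.3642]
 [0.5458 0.3905]
 [0.6033 0.369 ]]
c [0.5705 0.3677]
long axis [-17.9832 161.6547]
cup [0.5763 0.1898]
stand [0.4403 0.1795]
clip [[0.5344 0.2636]
 [0.4764 0.2778]]
```

Request:
send_rows:
  dp:
    - [4.2, 3.1, -0.5]
    - [4.2, 3.1, -0.5]
    - [4.2, 3.1, -0.5]
    - [4.2, 3.1, -0.5]
    - [4.2, 3.1, -0.5]
  spin: [0.11, 0.11, 0.11, 0.11, 0.11]
  claw: -0.45

```text
clock: 0.6
tool_pos: [0.3864, -0.3419, 0.2658]
orientation: [[0.796, -0.606, -0.002], [-0.606, -0.796, 0.0], [-0.002, 0.001, -1.0]]
ft_force: [0.0, -1.0, -0.6]
gripper_width: 0.614
```

Request:
send_rows:
  dp:
    - [4.0, 3.0, -0.5]
    - [4.0, 3.0, -0.5]
    - [4.0, 3.0, -0.5]
    - [4.0, 3.0, -0.5]
    - [0, 0, 0]
  spin: [0.11, 0.11, 0.11, 0.11, 0]

```text
clock: 1.1
tool_pos: [0.5476, -0.2166, 0.2433]
orientation: [[0.983, -0.182, -0.004], [-0.182, -0.983, 0.002], [-0.005, -0.001, -1.0]]
ft_force: [0.2, -0.2, -0.5]
gripper_width: 0.278
```

Request:
send_rows:
  dp:
    - [2.9, 1.7, 0]
    - [2.0, 1.2, 0]
    - [0.8, 0.5, 0]
    - [0, 0, 0]
    - [0, 0, 0]
  spin: [0.04, 0.028, 0, 0, 0]

```text
clock: 1.6
tool_pos: [0.6047, -0.1813, 0.2405]
orientation: [[0.993, -0.114, -0.011], [-0.114, -0.993, 0.003], [-0.011, -0.001, -1.0]]
ft_force: [0.5, -0.6, -0.3]
gripper_width: 0.273
```

```bash
python3 - <<'E'
from h import *
s=bot.read_state();print(s["tool_pos"],np.degrees(np.arctan2(s["orientation"][1][0],s["orientation"][0][0])))
p=imaging.camera_params("wrist");im=imaging.get_image("wrist");cv2.imwrite("pics/w1.png",im)
print(np.round(p["cam_to_world"],3), p["fx"])
print(proj(p,[.6053,-.1825,.138]))
E
```

```text
[ 0.60466208 -0.1813273   0.24047225] -6.543712726484627
[[ 0.993  0.107  0.042  0.614]
 [-0.115  0.958  0.264 -0.112]
 [-0.012 -0.267  0.964  0.334]
 [ 0.     0.     0.     1.   ]] 341.95835580734513
(np.float64(255.53638205869257), np.float64(218.63149505800538))
```

View pics/w1.png

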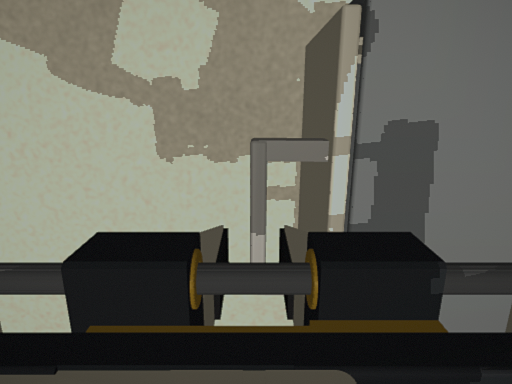

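The wrist view shows the handle bar (u≈258) centred between the pads (228–280), so I go down and grip.

Request:
send_rows:
  dp:
    - [0.1, 0, -2.0]
    - [0, 0, -2.0]
    - [0, 0, -1.5]
    - [0, 0, -0.7]
    - [0, 0, 0]
  spin: [0, 0, 0, 0, 0]

```text
clock: 2.15
tool_pos: [0.6016, -0.1864, 0.1789]
orientation: [[0.992, -0.123, -0.01], [-0.123, -0.992, 0.001], [-0.01, 0.0, -1.0]]
ft_force: [0.1, 0.8, -1.1]
gripper_width: 0.276
```

Request:
send_rows:
  dp:
    - [0, 0, 0]
    - [0, 0, 0]
    - [0, 0, 0]
    - [0, 0, 0]
    - [0, 0, 0]
  spin: [0, 0, 0, 0, 0]
  claw: -1
  squeeze: 25

```text
clock: 2.65
tool_pos: [0.6023, -0.1876, 0.1808]
orientation: [[0.992, -0.124, -0.006], [-0.124, -0.992, -0.001], [-0.006, 0.002, -1.0]]
ft_force: [0.8, -0.5, -2.8]
gripper_width: 0.109
```

Request:
send_rows:
  dp:
    - [-1.0, 0.1, 0]
    - [-2.0, 0.23, 0]
    - [-2.0, 0.23, 0]
    - [-2.0, 0.23, 0]
    - [-2.0, 0.23, 0]
  spin: [0, 0, 0, 0, 0]

```text
clock: 3.15
tool_pos: [0.5143, -0.1769, 0.1808]
orientation: [[0.993, -0.122, 0.004], [-0.122, -0.993, -0.003], [0.004, 0.002, -1.0]]
ft_force: [3.6, -1.7, -5.4]
gripper_width: 0.109
```

Request:
send_rows:
  dp:
    - [-1.5, 0.17, 0]
    - [-1.5, 0.17, 0]
    - [-1.0, 0.12, 0]
    - [-0.5, 0.06, 0]
    - [0, 0, 0]
  spin: [0, 0, 0, 0, 0]

```text
clock: 3.65
tool_pos: [0.4663, -0.1711, 0.1808]
orientation: [[0.992, -0.122, 0.004], [-0.122, -0.992, -0.003], [0.004, 0.003, -1.0]]
ft_force: [0.2, -1.6, -4.0]
gripper_width: 0.105
```

Request:
send_rows:
  dp:
    - [-0.5, 0.06, 0]
    - [-0.5, 0.06, 0]
    - [-0.4, 0.05, 0]
    - [-0.4, 0.05, 0]
    - [-0.4, 0.05, 0]
  spin: [0, 0, 0, 0, 0]

```text
clock: 4.15
tool_pos: [0.4548, -0.1697, 0.1809]
orientation: [[0.992, -0.125, 0.032], [-0.125, -0.992, -0.008], [0.033, 0.004, -0.999]]
ft_force: [21.0, 0.2, -20.6]
gripper_width: 0.11
```

Stop reached at x≈0.455, with 21 N on the wrist. I release, lift clear, and head for the flask.

Request:
send_rows:
  dp:
    - [0.2, 0, 0]
    - [0, 0, 0]
    - [0, 0, 0]
    - [0, 0, 0]
    - [0, 0, 0]
  spin: [0, 0, 0, 0, 0]
  claw: -0.45

```text
clock: 4.65
tool_pos: [0.4567, -0.1698, 0.1824]
orientation: [[0.992, -0.125, 0.033], [-0.124, -0.992, -0.009], [0.033, 0.004, -0.999]]
ft_force: [0.2, -0.4, 0.4]
gripper_width: 0.273
```

Request:
send_rows:
  dp:
    - [0, 0, 2]
    - [0, 0, 4]
    - [0, 0, 4]
    - [0, 2, 3]
    - [0, 4, 1]
  spin: [0, 0, 0, 0, 0.1]

```text
clock: 5.15
tool_pos: [0.4544, -0.1109, 0.3259]
orientation: [[0.999, -0.03, 0.028], [-0.03, -1.0, -0.005], [0.028, 0.004, -1.0]]
ft_force: [0.8, -0.9, -0.6]
gripper_width: 0.274
```

Request:
send_rows:
  dp:
    - [1.0, 5, 0]
    - [1.0, 5, 0]
    - [1.0, 5, 0]
    - [1.0, 5, 0]
    - [1.0, 5, 0]
  spin: [0.15, 0.15, 0.15, 0.15, 0.15]
  claw: 1

```text
clock: 5.65
tool_pos: [0.5022, 0.1373, 0.3306]
orientation: [[0.747, 0.664, 0.032], [0.664, -0.748, 0.017], [0.036, 0.009, -0.999]]
ft_force: [1.0, -0.2, 0.9]
gripper_width: 0.662
```

```bash
python3 - <<'E'
from h import *
s=bot.read_state();print(s["clock"],s["tool_pos"],np.degrees(np.arctan2(s["orientation"][1][0],s["orientation"][0][0])))
t=imaging.camera_params("top")
im=imaging.get_image("top");cv2.imwrite("pics/top1.png",im)
ux=np.array([.9934,-.115]);uy=np.array([.115,.9934]);c=np.array([.7638,-.2019])
for n,y in(("slot",-.05),("ring",.05)):
    x=c-.19*ux+y*uy;print(n,x,proj(t,[*x,.046]))
cv2.imwrite("pics/d1.png",cv2.resize(im[130:260,300:450],None,fx=4,fy=4,interpolation=cv2.INTER_CUBIC))
E
```

```text
5.65 [0.50216884 0.13732844 0.33059997] 41.62068678142035
slot [ 0.569304 -0.22972 ] (np.float64(382.03863387546323), np.float64(195.67974699865897))
ring [ 0.580804 -0.13038 ] (np.float64(341.8396431968629), np.float64(191.59150258627503))
```

View pics/d1.png

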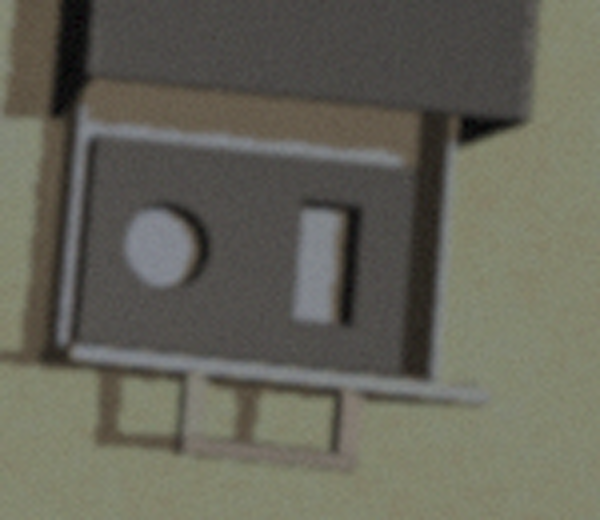

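The drawer is fully open. The slot mouth (326,263) and bore (166,245) in the crop match the predictions to within 2 crop pixels. Next, over the flask.

Request:
send_rows:
  dp:
    - [1.6, 5, -1]
    - [1.6, 5, -1]
    - [1.6, 5, -2]
    - [1.6, 5, -2]
    - [0.6, 2.6, -2]
  spin: [0.13, 0.13, 0.13, 0.1, 0.05]

```text
clock: 6.2
tool_pos: [0.5656, 0.3505, 0.2597]
orientation: [[0.266, 0.964, 0.024], [0.963, -0.267, 0.039], [0.044, 0.013, -0.999]]
ft_force: [0.9, -0.3, 0.6]
gripper_width: 0.999
```

Request:
send_rows:
  dp:
    - [0, 0, -2]
    - [0, 0, -2]
    - [0, 0, 0]
    - [0, 0, 0]
    - [0, 0, 0]
  spin: [0, 0, 0, 0, 0]

```text
clock: 6.7
tool_pos: [0.5641, 0.3543, 0.2145]
orientation: [[0.26, 0.965, 0.018], [0.965, -0.261, 0.037], [0.04, 0.008, -0.999]]
ft_force: [0.4, -0.1, 0.6]
gripper_width: 1.0
```

Request:
send_rows:
  dp:
    - [0.4, 0.8, 0]
    - [0.2, 0.4, -1]
    - [0, 0, -1]
    - [0, 0, 0]
    - [0, 0, 0]
  spin: [-0.04, -0.015, 0, 0, 0]

```text
clock: 7.2
tool_pos: [0.5717, 0.3653, 0.1978]
orientation: [[0.315, 0.949, 0.026], [0.948, -0.316, 0.038], [0.044, 0.013, -0.999]]
ft_force: [0.4, -1.3, 0.2]
gripper_width: 1.001
```

```bash
python3 - <<'E'
from h import *
s=bot.read_state();print(s["tool_pos"],np.degrees(np.arctan2(s["orientation"][1][0],s["orientation"][0][0])))
p=imaging.camera_params("wrist");im=imaging.get_image("wrist");cv2.imwrite("pics/w2.png",im)
print(proj(p,[.5707,.368,.11]))
E
```

```text
[0.5717131  0.36533588 0.19779839] 71.62285864127666
(np.float64(252.97776897668723), np.float64(221.7783089991839))
```

View pics/w2.png

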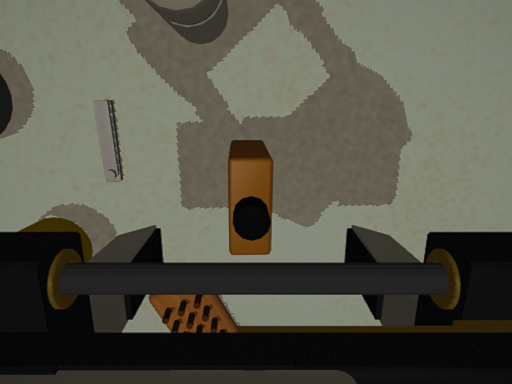

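The flask is centred and square between the pads, cap at (251,218) against a predicted (253,222). I descend and grip.

Request:
send_rows:
  dp:
    - [0, 0, -2.5]
    - [0, 0, -2.5]
    - [0, 0, -2.0]
    - [0, 0, -0.9]
    - [0, 0, 0]
  spin: [0, 0, 0, 0, 0]

```text
clock: 7.75
tool_pos: [0.5724, 0.3648, 0.1189]
orientation: [[0.314, 0.949, 0.03], [0.948, -0.315, 0.04], [0.047, 0.016, -0.999]]
ft_force: [-0.1, 0.2, 0.5]
gripper_width: 0.997
```

Request:
send_rows:
  dp:
    - [0, 0, 0]
    - [0, 0, 0]
    - [0, 0, 0]
    - [0, 0, 0]
    - [0, 0, 0]
  spin: [0, 0, 0, 0, 0]
  claw: -1
  squeeze: 20

```text
clock: 8.25
tool_pos: [0.5741, 0.3656, 0.1235]
orientation: [[0.314, 0.949, 0.036], [0.948, -0.315, 0.043], [0.052, 0.021, -0.998]]
ft_force: [0.1, 0.1, 0.2]
gripper_width: 0.613
```

Request:
send_rows:
  dp:
    - [0, 0, 0]
    - [0, 0, 1]
    - [0, 0, 2]
    - [0, 0, 3]
    - [0, 0, 4]
  spin: [0, 0, 0, 0, 0]

```text
clock: 8.75
tool_pos: [0.5714, 0.3642, 0.2218]
orientation: [[0.314, 0.949, 0.025], [0.948, -0.315, 0.037], [0.043, 0.012, -0.999]]
ft_force: [0.8, 1.1, 0.4]
gripper_width: 0.179
```

The fingers hadn't closed before the lift, so I check the flask.

```bash
python3 - <<'E'
from h import *
s=bot.read_state();print(s["tool_pos"],s["gripper_width"])
p=imaging.camera_params("scene");im=imaging.get_image("scene");w=imaging.get_image("wrist")
a=cv2.resize(im[270:384,150:320],None,fx=2.3,fy=2.3);b=cv2.resize(w,(400,300))
o=np.zeros((300,800,3),np.uint8);o[:a.shape[0],:a.shape[1]]=a;o[:,400:]=b
cv2.imwrite("pics/m1.png",o)
E
```

```text
[0.57140451 0.36423349 0.22178219] 0.17920071143027844
```

View pics/m1.png

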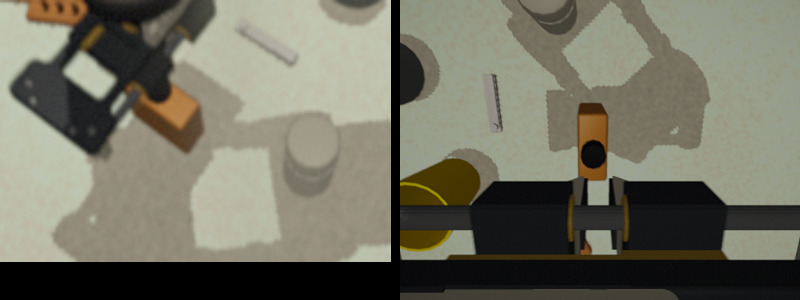

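The flask stands undisturbed, still square between the fingers. I retry with a smaller preopening and allow time to close.

Request:
send_rows:
  dp:
    - [-0.1, 0.1, 0]
    - [-0.1, 0.1, 0]
    - [0, 0, 0]
    - [0, 0, 0]
    - [0, 0, -0.5]
  spin: [0, 0, 0, 0, 0]
  claw: 0.2

```text
clock: 9.35
tool_pos: [0.5715, 0.3678, 0.2238]
orientation: [[0.313, 0.949, 0.038], [0.948, -0.315, 0.044], [0.053, 0.022, -0.998]]
ft_force: [-0.3, -0.2, 0.6]
gripper_width: 0.477
```

Request:
send_rows:
  dp:
    - [0, 0, -3]
    - [0, 0, -3]
    - [0, 0, -2.5]
    - [0, 0, -1.2]
    - [0, 0, -0.1]
  spin: [0, 0, 0, 0, 0]

```text
clock: 9.85
tool_pos: [0.5701, 0.367, 0.1187]
orientation: [[0.314, 0.949, 0.034], [0.948, -0.315, 0.042], [0.05, 0.019, -0.999]]
ft_force: [-0.1, 0.2, 0.1]
gripper_width: 0.596
```

Request:
send_rows:
  dp:
    - [0, 0, -0.1]
    - [0, 0, -0.1]
    - [0, 0, -0.1]
    - [0, 0, -0.1]
    - [0, 0, -0.1]
  spin: [0, 0, 0, 0, 0]
  claw: -1
  squeeze: 20

```text
clock: 10.35
tool_pos: [0.5717, 0.3675, 0.1178]
orientation: [[0.313, 0.949, 0.039], [0.948, -0.315, 0.044], [0.054, 0.023, -0.998]]
ft_force: [-3.2, -1.7, 5.5]
gripper_width: 0.302
```

Request:
send_rows:
  dp:
    - [0, 0, -0.1]
    - [0, 0, -0.1]
    - [0, 0, -0.1]
    - [0, 0, -0.1]
    - [0, 0, -0.1]
  spin: [0, 0, 0, 0, 0]

```text
clock: 10.85
tool_pos: [0.5715, 0.3674, 0.1178]
orientation: [[0.313, 0.949, 0.041], [0.948, -0.315, 0.045], [0.055, 0.025, -0.998]]
ft_force: [-2.2, -1.1, 6.5]
gripper_width: 0.304
```

Gripped at 28 mm. Lift and carry over.

Request:
send_rows:
  dp:
    - [0, 0, 1]
    - [0, 0, 3]
    - [0, 0, 4]
    - [0, 0, 4]
    - [0, -2, 3]
  spin: [0, 0, 0, 0, 0]

```text
clock: 11.35
tool_pos: [0.5681, 0.3478, 0.2673]
orientation: [[0.312, 0.95, 0.031], [0.949, -0.313, 0.041], [0.049, 0.016, -0.999]]
ft_force: [0.7, 0.8, -0.3]
gripper_width: 0.303
```

Request:
send_rows:
  dp:
    - [0, -4, 0]
    - [0, -5, 0]
    - [0, -5, 0]
    - [0, -5, 0]
    - [0, -5, 0]
  spin: [0, 0.02, 0.03, 0.03, 0.03]

```text
clock: 11.85
tool_pos: [0.5685, 0.1087, 0.2771]
orientation: [[0.192, 0.981, 0.042], [0.98, -0.194, 0.053], [0.06, 0.031, -0.998]]
ft_force: [0.1, -0.3, -0.8]
gripper_width: 0.302
```

Request:
send_rows:
  dp:
    - [0, -5, 0]
    - [0, -5, 0]
    - [0, -5, 0]
    - [0, -5, 0]
    - [0, -5, 0]
  spin: [0.02, 0.02, 0.02, 0.02, 0.01]

```text
clock: 12.35
tool_pos: [0.5674, -0.1416, 0.2804]
orientation: [[0.098, 0.994, 0.044], [0.993, -0.1, 0.057], [0.061, 0.038, -0.997]]
ft_force: [0.9, -0.2, -1.4]
gripper_width: 0.303
```

Request:
send_rows:
  dp:
    - [0, -4, 0]
    - [0, -3, 0]
    - [0, -1.8, -2]
    - [0, -0.4, -2]
    - [0, 0, -1.5]
  spin: [-0.015, 0, 0, 0, 0]

```text
clock: 12.85
tool_pos: [0.5671, -0.247, 0.2286]
orientation: [[0.122, 0.991, 0.055], [0.991, -0.125, 0.048], [0.054, 0.049, -0.997]]
ft_force: [-0.2, 0.8, -2.0]
gripper_width: 0.303
```

```bash
python3 - <<'E'
from h import *
s=bot.read_state();print(s["tool_pos"],np.round(s["orientation"],3),s["ft_force"])
p=imaging.camera_params("scene");im=imaging.get_image("scene");w=imaging.get_image("wrist");t=imaging.get_image("top")
for n,i in(("s",im),("w",w),("t",t)): cv2.imwrite(f"pics/p_{n}.png",i)
a=cv2.resize(im[20:170,150:350],None,fx=2,fy=2);b=cv2.resize(w,(400,300));c=cv2.resize(t[130:260,300:450],None,fx=2,fy=2)
o=np.zeros((600,800,3),np.uint8);o[:300,:400]=a;o[:300,400:]=b;o[300:560,:300]=c;
o[300:,400:]=cv2.resize(w[150:300,160:360],(400,300))
cv2.imwrite("pics/m2.png",o)
E
```

```text
[ 0.56710847 -0.2469658   0.22862406] [[ 0.122  0.991  0.055]
 [ 0.991 -0.125  0.048]
 [ 0.054  0.049 -0.997]] [-0.17222337  0.81316047 -2.01818685]
```

View pics/m2.png

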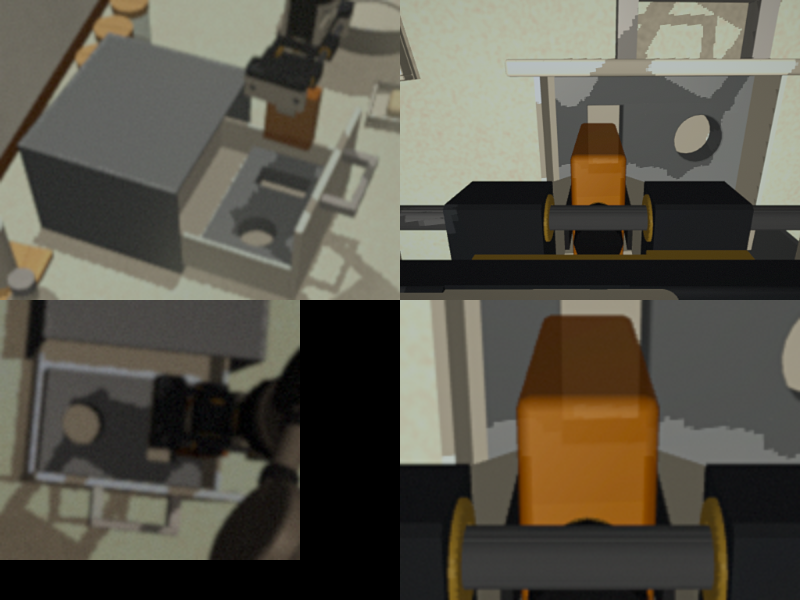

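Wrist crop: the flask's front face is visible, top edge corners (520,400),(658,398) and bottom edge (548,317),(630,317). The slot end shows at wrist u≈241–284, v≈134. I compute the flask pose relative to the slot.

```bash
python3 - <<'E'
from h import *
p=imaging.camera_params("wrist");T=np.array(p["cam_to_world"])
K=np.array([[p["fx"],0,p["cx"]],[0,p["fy"],p["cy"]],[0,0,1]])
ip=np.array([[(x-400)/2+160,(y-300)/2+150] for x,y in((518,400),(659,399),(547,317),(631,317))])
# face-centred coords: right=+y flask, up(img)~
op=np.array([[-.014,-.085,0],[.014,-.085,0],[-.014,0,0],[.014,0,0]],float)
n,rs,ts,e=cv2.solvePnPGeneric(op,ip,K,None,flags=cv2.SOLVEPNP_IPPE)
for r,t,er in zip(rs,ts,e):
    R=cv2.Rodrigues(r)[0];D=np.diag([1,-1,-1.])
    M=T[:3,:3]@D@R;b=T[:3,:3]@D@t[:,0]+T[:3,3]
    ax=-M[:,1];yy=M[:,0];xx=np.cross(yy,ax);c=b+.033*xx
    print("err",er,"axis up",np.round(ax,3),"yaw",np.degrees(np.arctan2(yy[1],yy[0])),"bottom c",np.round(c,4))
ux=np.array([.9934,-.115]);uy=np.array([.115,.9934]);sl=np.array([.5693,-.2297])
for sx,sy in((-1,-1),(-1,1),(1,1)):
    print("slot mouth",np.round(proj(p,[*(sl+sx*.037*ux+sy*.018*uy),.046])))
E
```

```text
err [0.56020367] axis up [-0.028 -0.055  0.998] yaw 83.25014374352634 bottom c [ 0.5738 -0.2402  0.1034]
err [13.33835359] axis up [ 0.489 -0.009 -0.872] yaw 83.21140963289311 bottom c [ 0.4859 -0.2353  0.1994]
slot mouth [240. 131.]
slot mouth [285. 130.]
slot mouth [283. 217.]
```

Request:
send_rows:
  dp:
    - [-0.2, 0.6, 0]
    - [-0.2, 0.5, 0]
    - [0, 0, -1]
    - [0, 0, -1]
    - [0, 0, -0.5]
  spin: [0, 0, 0, 0, 0]

```text
clock: 13.5
tool_pos: [0.5644, -0.2324, 0.207]
orientation: [[0.117, 0.991, 0.06], [0.992, -0.12, 0.046], [0.053, 0.054, -0.997]]
ft_force: [0.5, 0.3, -1.5]
gripper_width: 0.304
```

Request:
send_rows:
  dp:
    - [-0.2, -0.3, 0]
    - [0, 0, 0]
    - [0, 0, -0.5]
    - [0, 0, -0.5]
    - [0, 0, -0.5]
  spin: [0, 0, 0, 0, 0]

```text
clock: 14.0
tool_pos: [0.5623, -0.236, 0.1904]
orientation: [[0.118, 0.991, 0.06], [0.992, -0.121, 0.046], [0.053, 0.054, -0.997]]
ft_force: [-0.2, 0.4, -2.1]
gripper_width: 0.299
```

```bash
python3 - <<'E'
from h import *
w=imaging.get_image("wrist");o=cv2.resize(w[110:260,160:360],(800,600));cv2.imwrite("pics/m3.png",o)
E
```

```text
(no output)
```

View pics/m3.png

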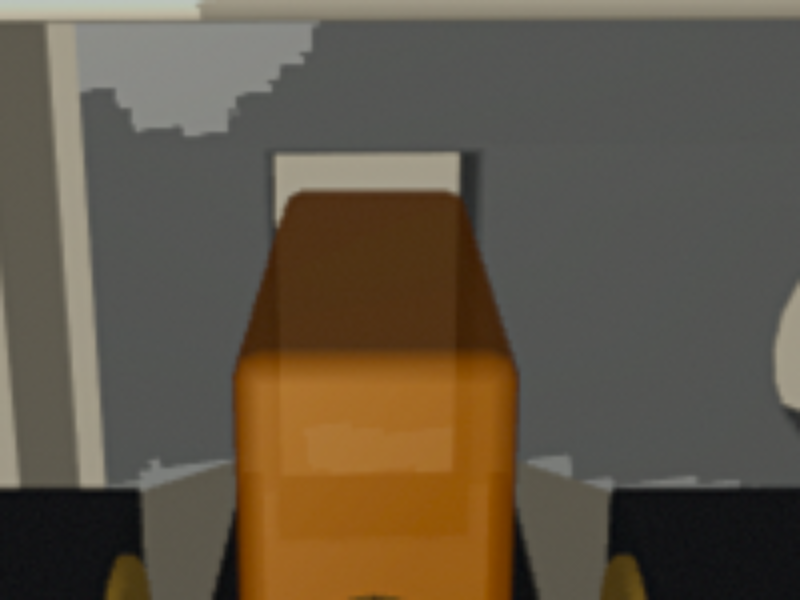

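Flask bottom edge is at (288..463,192) and the slot mouth end at (270..483,152), so it's nearly centred. Same computation again.

```bash
cat >> h.py <<'E'
def flask(ip):
    p=imaging.camera_params("wrist");T=np.array(p["cam_to_world"])
    K=np.array([[p["fx"],0,p["cx"]],[0,p["fy"],p["cy"]],[0,0,1]])
    op=np.array([[-.014,-.085,0],[.014,-.085,0],[-.014,0,0],[.014,0,0]],float)
    n,rs,ts,e=cv2.solvePnPGeneric(op,np.array(ip,float),K,None,flags=cv2.SOLVEPNP_IPPE)
    R=cv2.Rodrigues(rs[0])[0];D=np.diag([1,-1,-1.]);M=T[:3,:3]@D@R;b=T[:3,:3]@D@ts[0][:,0]+T[:3,3]
    ax=-M[:,1];yy=M[:,0];c=b+.033*np.cross(yy,ax)
    print("err",e[0],"up",np.round(ax,3),"yaw",np.degrees(np.arctan2(yy[1],yy[0])),"c",np.round(c,4))
E
python3 - <<'E'
from h import *
flask([[160+x/4,110+y/4] for x,y in((235,358),(517,356),(287,192),(464,192))])
p=imaging.camera_params("wrist")
ux=np.array([.9934,-.115]);uy=np.array([.115,.9934]);sl=np.array([.5693,-.2297])
for sy in(-1,1):
    u,v=proj(p,[*(sl-.037*ux+sy*.018*uy),.046]);print((u-160)*4,(v-110)*4)
E
```

```text
err [0.0997091] up [-0.037 -0.048  0.998] yaw 83.35539215334536 c [ 0.5682 -0.2313  0.0674]
273.66416979536086 149.13120682562817
482.610285236844 146.28523109068954
```

Request:
send_rows:
  dp:
    - [0.15, 0.2, 0]
    - [0, 0, -0.5]
    - [0, 0, -0.7]
    - [0, 0, -0.7]
    - [0, 0, -0.5]
  spin: [0, 0, 0, 0, 0]

```text
clock: 14.55
tool_pos: [0.5638, -0.2336, 0.1636]
orientation: [[0.118, 0.991, 0.059], [0.992, -0.12, 0.046], [0.053, 0.053, -0.997]]
ft_force: [-0.1, -0.5, -2.1]
gripper_width: 0.308
```

Request:
send_rows:
  dp:
    - [0, 0, -0.6]
    - [0, 0, -0.6]
    - [0, 0, -0.5]
    - [0, 0, -0.4]
    - [0, 0, -0.2]
  spin: [0, 0, 0, 0, 0]

```text
clock: 15.05
tool_pos: [0.564, -0.2337, 0.1379]
orientation: [[0.118, 0.991, 0.059], [0.992, -0.121, 0.046], [0.053, 0.053, -0.997]]
ft_force: [-0.3, 0.3, -1.4]
gripper_width: 0.309
```

Request:
send_rows:
  dp:
    - [0, 0, -0.2]
    - [0, 0, -0.2]
    - [0, 0, -0.2]
    - [0, 0, -0.2]
    - [0, 0, -0.1]
  spin: [0, 0, 0, 0, 0]

```text
clock: 15.55
tool_pos: [0.566, -0.2339, 0.1334]
orientation: [[0.118, 0.991, 0.066], [0.992, -0.121, 0.044], [0.052, 0.06, -0.997]]
ft_force: [-2.5, -0.2, 1.6]
gripper_width: 0.301
```

The flask is on the slot floor (TCP 0.1334, expected 0.1338). Release and lift.

Request:
send_rows:
  dp:
    - [0, 0, 0]
    - [0, 0, 0]
    - [0, 0, 0]
    - [0, 0, 0]
    - [0, 0, 0]
  spin: [0, 0, 0, 0, 0]
  claw: 0.2

```text
clock: 16.05
tool_pos: [0.5662, -0.2342, 0.1338]
orientation: [[0.118, 0.991, 0.067], [0.992, -0.121, 0.043], [0.051, 0.061, -0.997]]
ft_force: [0.2, 0.1, -0.2]
gripper_width: 0.598
```

Request:
send_rows:
  dp:
    - [0, 0, 1]
    - [0, 0, 2]
    - [0, 0, 3]
    - [0, 0, 4]
    - [0, 0, 4]
  spin: [0, 0, 0, 0, 0]

```text
clock: 16.55
tool_pos: [0.5632, -0.2326, 0.2739]
orientation: [[0.119, 0.991, 0.055], [0.991, -0.121, 0.05], [0.056, 0.049, -0.997]]
ft_force: [1.2, -0.5, -0.3]
gripper_width: 0.599
```

Request:
send_rows:
  dp:
    - [-1, 4, 0.5]
    - [-1, 5, 0]
    - [-1, 5, 0]
    - [-1, 5, 0]
    - [-1, 5, 0]
  spin: [0, 0, 0, 0, 0]
  claw: 0.6

```text
clock: 17.05
tool_pos: [0.5148, 0.0022, 0.2906]
orientation: [[0.128, 0.989, 0.075], [0.991, -0.131, 0.04], [0.049, 0.07, -0.996]]
ft_force: [0.4, -1.0, 0.2]
gripper_width: 0.799
```

Request:
send_rows:
  dp:
    - [-1, 5, 0]
    - [-1, 5, 0]
    - [-1, 5, 0]
    - [-1, 5, 0]
    - [-1, 5, 0]
  spin: [0, 0, 0, 0, 0]

```text
clock: 17.55
tool_pos: [0.464, 0.2471, 0.2956]
orientation: [[0.129, 0.988, 0.083], [0.99, -0.133, 0.041], [0.051, 0.077, -0.996]]
ft_force: [0.9, -0.2, 0.9]
gripper_width: 0.792
```

```bash
python3 - <<'E'
from h import *
s=bot.read_state();print(s["tool_pos"],np.round(s["orientation"],3))
t=imaging.get_image("top");sc=imaging.get_image("scene");p=imaging.camera_params("top");q=imaging.camera_params("scene")
def cap(im,x0,x1,y0,y1,pp,pr):
    g=im[y0:y1,x0:x1].max(2);m=(g<g.min()+22).astype(np.uint8)
    n,l,st,c=cv2.connectedComponentsWithStats(m)
    for i in range(1,n):
        if st[i,4]>8: u,v=c[i]+[x0,y0];print(pr,st[i],np.round([u,v],1),np.round(on(pp,u,v,.126),4))
a=cv2.resize(t[150:250,310:440],(390,300));b=cv2.resize(sc[70:170,230:330],(400,400))
o=np.zeros((400,800,3),np.uint8);o[:300,:390]=a;o[:,400:]=b;cv2.imwrite("pics/m4.png",o)
print([np.round(proj(P,[.5693,-.2297,.126]),1) for P in(p,q)])
cv2.imwrite("pics/t4.png",t);cv2.imwrite("pics/s4.png",sc)
E
```

```text
[0.46396928 0.24713621 0.29563083] [[ 0.129  0.988  0.083]
 [ 0.99  -0.133  0.041]
 [ 0.051  0.077 -0.996]]
[array([392.4, 193.2]), array([293.3,  88.6])]
```

View pics/m4.png

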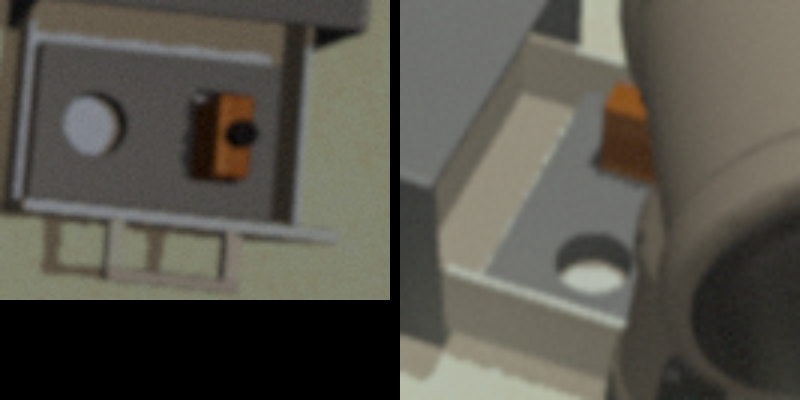

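The flask stands upright in the slot: cap at top-view px (390,194), expected (392,193). The bore is clear at crop (92,125). Next, over the stick.

Request:
send_rows:
  dp:
    - [-0.8, 4, 0]
    - [-0.8, 4, -1]
    - [-0.8, 3, -2]
    - [-0.5, 1.4, -2]
    - [0, 0, -2]
  spin: [0, 0, 0, 0, 0]

```text
clock: 18.15
tool_pos: [0.4351, 0.3781, 0.2303]
orientation: [[0.122, 0.988, 0.093], [0.991, -0.127, 0.047], [0.059, 0.087, -0.995]]
ft_force: [-0.1, -0.7, 0.2]
gripper_width: 0.799
```

Request:
send_rows:
  dp:
    - [0, 0, 0]
    - [0, 0, 0]
    - [0, 0, 0]
    - [0, 0, 0]
    - [0, 0, 0]
  spin: [0, 0, 0, 0, 0]

```text
clock: 18.65
tool_pos: [0.4366, 0.3757, 0.2323]
orientation: [[0.125, 0.988, 0.094], [0.991, -0.129, 0.046], [0.058, 0.087, -0.994]]
ft_force: [0.1, 0.6, -1.0]
gripper_width: 0.799
```

```bash
python3 - <<'E'
from h import *
s=bot.read_state();print(s["tool_pos"],np.round(s["orientation"],3))
p=imaging.camera_params("wrist");w=imaging.get_image("wrist")
cv2.imwrite("pics/w5.png",w)
print("pred",proj(p,[.4378,.376,.11]))
h=cv2.cvtColor(w,cv2.COLOR_BGR2GRAY)
c=cv2.HoughCircles(cv2.medianBlur(h[:262],5),cv2.HOUGH_GRADIENT,1.5,60,param1=80,param2=25,minRadius=25,maxRadius=90)
if c is not None:
    for u,v,r in c[0][:5]: print(u,v,r,on(p,u,v,.11))
E
```

```text
[0.43662531 0.3756511  0.23234904] [[ 0.125  0.988  0.094]
 [ 0.991 -0.129  0.046]
 [ 0.058  0.087 -0.994]]
pred (np.float64(245.81016078528685), np.float64(194.27455840599384))
317.25 111.75 80.8 [0.3910358  0.42604624 0.11      ]
242.25 189.75 32.05 [0.43433831 0.37412767 0.11      ]
24.75 194.25 49.300003 [0.41734516 0.23833226 0.11      ]
288.75 42.75 34.3 [0.35057815 0.41219    0.11      ]
102.75 215.25 38.65 [0.43860372 0.28168863 0.11      ]
```

Request:
send_rows:
  dp:
    - [-0.4, -0.2, -2]
    - [0, 0, -3]
    - [0, 0, -3]
    - [0, 0, -2.2]
    - [0, 0, -0.7]
  spin: [0, 0, 0, 0, 0]

```text
clock: 19.2
tool_pos: [0.4349, 0.374, 0.1251]
orientation: [[0.125, 0.987, 0.104], [0.99, -0.131, 0.052], [0.065, 0.096, -0.993]]
ft_force: [0.3, 1.1, -0.3]
gripper_width: 0.799
```

Request:
send_rows:
  dp:
    - [-0.1, 0, 0]
    - [-0.1, 0, 0]
    - [0, 0, -0.1]
    - [0, 0, -0.1]
    - [0, 0, -0.1]
  spin: [0, 0, 0, 0, 0]
  claw: -1
  squeeze: 15

```text
clock: 19.7
tool_pos: [0.4342, 0.3746, 0.126]
orientation: [[0.125, 0.986, 0.108], [0.99, -0.131, 0.054], [0.068, 0.1, -0.993]]
ft_force: [-1.6, -3.5, 5.9]
gripper_width: 0.497
```

Request:
send_rows:
  dp:
    - [0, 0, 0]
    - [0, 0, 0]
    - [0, 0, 0]
    - [0, 0, 0]
    - [0, 0, 0]
  spin: [0, 0, 0, 0, 0]

```text
clock: 20.2
tool_pos: [0.4345, 0.375, 0.1267]
orientation: [[0.125, 0.986, 0.109], [0.99, -0.132, 0.056], [0.069, 0.101, -0.992]]
ft_force: [0.3, -0.7, -0.8]
gripper_width: 0.473
```

Request:
send_rows:
  dp:
    - [0, 0, 1]
    - [0, 0, 3]
    - [0, 0, 5]
    - [0, 0, 5]
    - [0, -1, 2]
  spin: [0, 0, 0, 0, 0]

```text
clock: 20.7
tool_pos: [0.4317, 0.3638, 0.2902]
orientation: [[0.125, 0.987, 0.101], [0.99, -0.13, 0.051], [0.064, 0.094, -0.994]]
ft_force: [0.1, 1.3, -0.1]
gripper_width: 0.476
```

Request:
send_rows:
  dp:
    - [1.2, -4, 0]
    - [1.4, -5, 0]
    - [1.4, -5, 0]
    - [1.4, -5, 0]
    - [1.4, -5, 0]
  spin: [0, 0, 0, 0, 0]

```text
clock: 21.2
tool_pos: [0.4978, 0.1298, 0.3003]
orientation: [[0.112, 0.987, 0.116], [0.991, -0.12, 0.06], [0.073, 0.109, -0.991]]
ft_force: [0.8, 0.4, -1.6]
gripper_width: 0.481
```

Request:
send_rows:
  dp:
    - [1.4, -5, 0]
    - [1.4, -5, 0]
    - [1.4, -5, 0]
    - [1.4, -4, 0]
    - [0.7, -3, 0]
  spin: [0, 0, 0, 0, 0]

```text
clock: 21.7
tool_pos: [0.5585, -0.0905, 0.3049]
orientation: [[0.114, 0.986, 0.123], [0.991, -0.122, 0.059], [0.073, 0.115, -0.991]]
ft_force: [0.6, 0.4, 0.0]
gripper_width: 0.477
```

Request:
send_rows:
  dp:
    - [0.8, -2.2, -0.5]
    - [0.5, -1.5, -2]
    - [0.2, -0.5, -3]
    - [0, 0, -1.5]
    - [0, 0, -0.5]
  spin: [0, 0, 0, 0, 0]

```text
clock: 22.2
tool_pos: [0.5748, -0.1411, 0.2323]
orientation: [[0.121, 0.984, 0.13], [0.99, -0.128, 0.054], [0.07, 0.123, -0.99]]
ft_force: [0.3, 0.4, -0.8]
gripper_width: 0.474
```

```bash
python3 - <<'E'
from h import *
s=bot.read_state();print(s["tool_pos"],np.round(s["orientation"],3))
p=imaging.camera_params("wrist");w=imaging.get_image("wrist");t=imaging.get_image("top");sc=imaging.get_image("scene")
for n,i in(("s",sc),("w",w),("t",t)): cv2.imwrite(f"pics/r_{n}.png",i)
o=np.zeros((600,800,3),np.uint8);o[:,:400]=0
o[:300,:400]=cv2.resize(sc[50:170,180:340],(400,300));o[300:,:400]=cv2.resize(t[140:260,300:460],(400,300))
o[:,400:]=cv2.resize(w[60:270,180:320],(400,600))
cv2.imwrite("pics/m5.png",o)
a=np.linspace(0,2*np.pi,4,endpoint=False)
print("ring mouth",[np.round(proj(p,[.5808+.026*np.cos(x),-.1304+.026*np.sin(x),.046])) for x in a])
E
```

```text
[ 0.57482339 -0.14108849  0.2323179 ] [[ 0.121  0.984  0.13 ]
 [ 0.99  -0.128  0.054]
 [ 0.07   0.123 -0.99 ]]
ring mouth [array([257., 192.]), array([284., 159.]), array([249., 132.]), array([222., 167.])]
```

View pics/m5.png

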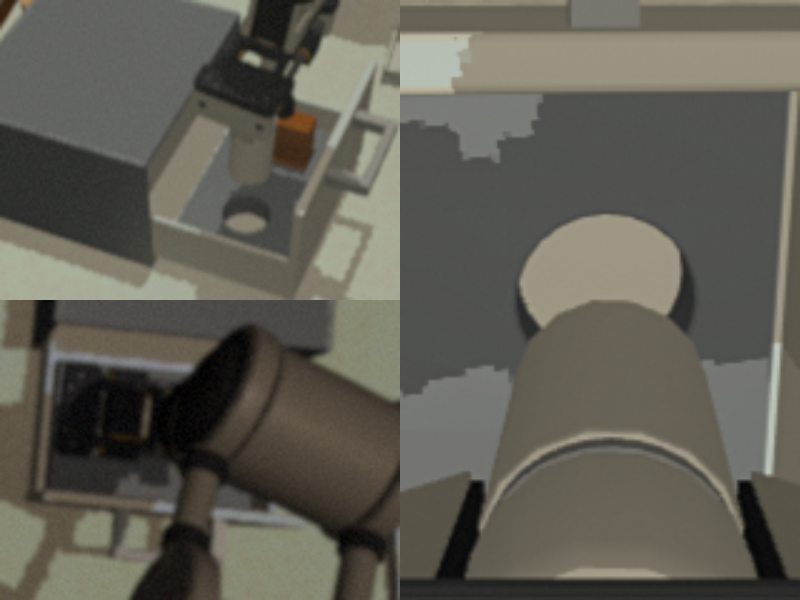

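The last picture shows the flask upright in the scene view. In the wrist crop the stick's bottom edge is nearest at (608,300), the steel line at (612,440), and the bore ahead of it spans (518..694, 213..).

```bash
python3 - <<'E'
from h import *
p=imaging.camera_params("wrist")
f=lambda x,y:(180+(x-400)/2.857,60+y/2.857)
print("pred ring -x edge (crop): ",[(np.array(proj(p,[.5808-.026,-.1304,.046]))-[180,60])*2.857+[400,0]])
for z0 in(.102,.105,.108):
  for yl in (437,443):
    G0=on(p,*f(608,300),z0);o,d=ray(p,*f(612,yl))
    r=np.roots([d@d,2*d@(o-G0),(o-G0)@(o-G0)-.073**2])
    for s in r:
        if abs(s.imag)<1e-9:
            G=o+d*s.real;ax=(G-G0)/.073
            if ax[2]>.9:
                hx=np.array([.9934,-.115,0]);n=hx-ax*(hx@ax);n/=np.linalg.norm(n)
                print(z0,yl,"axis",np.round(ax,3),"bottom c",np.round(G0+.022*n,4))
for e in((525,345),(695,345)): print("sil",on(p,*f(*e),.105))
E
```

```text
pred ring -x edge (crop):  [array([597.17864465, 200.77035329])]
0.102 437 axis [-0.015 -0.056  0.998] bottom c [ 0.5873 -0.1349  0.1022]
0.102 443 axis [-0.    -0.058  0.998] bottom c [ 0.5873 -0.1349  0.1019]
0.105 437 axis [-0.022 -0.055  0.998] bottom c [ 0.5863 -0.135   0.1053]
0.105 443 axis [-0.007 -0.057  0.998] bottom c [ 0.5863 -0.135   0.105 ]
0.108 437 axis [-0.028 -0.055  0.998] bottom c [ 0.5853 -0.1351  0.1085]
0.108 443 axis [-0.014 -0.056  0.998] bottom c [ 0.5853 -0.1351  0.1082]
sil [ 0.57256638 -0.15285758  0.105     ]
sil [ 0.57836711 -0.11356035  0.105     ]
```

Request:
send_rows:
  dp:
    - [-0.2, 0.3, 0]
    - [-0.15, 0.2, 0]
    - [0, 0, -0.3]
    - [0, 0, 0]
    - [0, 0, 0]
  spin: [0, 0, 0, 0, 0]

```text
clock: 22.85
tool_pos: [0.5728, -0.1345, 0.2352]
orientation: [[0.117, 0.983, 0.139], [0.991, -0.125, 0.051], [0.067, 0.132, -0.989]]
ft_force: [0.4, -0.4, -1.5]
gripper_width: 0.475
```

Request:
send_rows:
  dp:
    - [-0.3, 0, -1]
    - [0, 0, -1.5]
    - [0, 0, -1.5]
    - [0, 0, -1]
    - [0, 0, -0.3]
  spin: [0, 0, 0, 0, 0]

```text
clock: 23.35
tool_pos: [0.5689, -0.1345, 0.1788]
orientation: [[0.117, 0.983, 0.139], [0.991, -0.125, 0.05], [0.067, 0.132, -0.989]]
ft_force: [-1.4, 0.2, -0.7]
gripper_width: 0.475
```

```bash
python3 - <<'E'
from h import *
s=bot.read_state();print(s["tool_pos"])
p=imaging.camera_params("wrist");w=imaging.get_image("wrist");cv2.imwrite("pics/r2_w.png",w)
g=cv2.cvtColor(w,cv2.COLOR_BGR2GRAY)
c=g[100:215,190:325]
for r in range(100,212,5): print(r,' '.join('%3d'%x for x in g[r,196:316:5]))
print(proj(p,[.5808,-.1304,.046]),proj(p,[.5808-.026,-.1304+.003,.046]))
E
```

```text
[ 0.5688675  -0.13452563  0.17882479]
100 102 102 103 103 103 103 104 104 106 106 107 108 108 109 110 111 111 112 113 113 114 114 116 116
105 147 148 148 147 148 148 148 148 148 149 148 149 149 148 149 149 149 150 149 150 150 150 150 150
110 152 152 151 152 152 153 152 152 153 152 152 152 152 152 152 152 153 152 152 153 152 152 152 152
115 152 152 152 152 152 153 152 153 152 152 153 152 152 152 152 152 153 152 153 152 152 152 152 152
120 152 151 151 152 152 151 152 152 152 152 151 152 152 152 152 152 151 152 152 151 152 152 152 152
125 151 151 152 151 152 151 151 151 151 152 152 153 152 151 151 151 151 150 151 150 148 149 148 148
130 113 109 107 102 100  95  93  92  89  87  87  85  85  85  84  84  84  83  82  82  82  82  81  82
135  83  82  83  82  83  83  84  83  84  83  83  83  83  83  83  82  84  84  84  84  83  83  83  83
140  82  83  82  83  82  83  84  82  83  83  83  83  83  83  84  83  84  83  83  83  83  83  84  83
145  84  83  83  83  84  83  84  83  83  84  83  84  83  84  83  83  84  83  83  84  84  84  83  83
150  84  83  83  83  84  84  83  84  84  83  83  83  83  84  8
[... 667 characters left out ...]
95  98  99 101 101 102 101 102 102 102 102  99  76  83  83  84  84  83
190  83  82  82  69 158  94  96  99  99 101 102 101 102 102 102 103 101  99  93  84  83  84  82  82
195  83  83  83  68  66  93  97  99 100 101 103 102 102 102 102 103 101 100  98  83  82  83  83  82
200  82  83  83  70  46  95  98 100  99 102 102 102 102 102 102 102 100 100  99  83  82  82  83  83
205  82  83  83  79  59  97  98  99  99 101 101 103 102 103 103 102 101 101  99  82  82  82  82  82
210  82  82  83  83  92  97  99  99 101 101 114 113 110 109 102 102 101 101 100  93  82  83  83  82
(np.float64(250.84697474324906), np.float64(194.21098984096477)) (np.float64(250.59388731793632), np.float64(157.77047608168223))
```

Request:
send_rows:
  dp:
    - [0, -0.15, -0.2]
    - [0, 0, -0.4]
    - [0, 0, -0.5]
    - [0, 0, -0.5]
    - [0, 0, -0.3]
  spin: [0, 0, 0, 0, 0]

```text
clock: 23.9
tool_pos: [0.5699, -0.1367, 0.1602]
orientation: [[0.117, 0.983, 0.143], [0.991, -0.125, 0.049], [0.066, 0.136, -0.989]]
ft_force: [-0.4, -0.2, -1.3]
gripper_width: 0.478
```

Request:
send_rows:
  dp:
    - [0, 0, -0.4]
    - [0, 0, -0.4]
    - [0, 0, -0.3]
    - [0, 0, -0.3]
    - [0, 0, -0.2]
  spin: [0, 0, 0, 0, 0]

```text
clock: 24.4
tool_pos: [0.5705, -0.1366, 0.1431]
orientation: [[0.117, 0.983, 0.144], [0.991, -0.125, 0.049], [0.066, 0.137, -0.988]]
ft_force: [0.6, 0.5, -0.5]
gripper_width: 0.477
```

Request:
send_rows:
  dp:
    - [0, 0, -0.2]
    - [0, 0, -0.2]
    - [0, 0, -0.2]
    - [0, 0, -0.2]
    - [0, 0, -0.1]
  spin: [0, 0, 0, 0, 0]

```text
clock: 24.9
tool_pos: [0.5739, -0.1369, 0.1411]
orientation: [[0.116, 0.981, 0.156], [0.991, -0.125, 0.046], [0.064, 0.15, -0.987]]
ft_force: [-1.7, 1.1, 3.5]
gripper_width: 0.478
```

Stick is on the bore floor (TCP 0.141). Release, lift and turn towards the handle.

Request:
send_rows:
  dp:
    - [0, 0, 0]
    - [0, 0, 0]
    - [0, 0, 0]
    - [0, 0, 0]
    - [0, 0, 0]
  spin: [0, 0, 0, 0, 0]
  claw: 0.45

```text
clock: 25.4
tool_pos: [0.5736, -0.137, 0.1409]
orientation: [[0.116, 0.981, 0.156], [0.991, -0.125, 0.046], [0.064, 0.149, -0.987]]
ft_force: [0.1, -0.6, 0.4]
gripper_width: 0.724
```

Request:
send_rows:
  dp:
    - [0, 0, 1]
    - [0, 0, 3]
    - [0, 0, 5]
    - [0, 0, 5]
    - [0, 0, 2]
  spin: [0, 0, 0, 0, 0]

```text
clock: 25.9
tool_pos: [0.5706, -0.136, 0.3045]
orientation: [[0.117, 0.982, 0.147], [0.991, -0.126, 0.049], [0.066, 0.14, -0.988]]
ft_force: [0.8, 0.2, -0.3]
gripper_width: 0.724
```

Request:
send_rows:
  dp:
    - [-1.2, -0.3, 0]
    - [-1.2, -0.3, 0]
    - [-1.2, -0.3, 0]
    - [-1.2, -0.3, 0]
    - [-1.2, -0.3, 0]
  spin: [-0.14, -0.14, -0.14, -0.14, -0.14]
  claw: -0.45

```text
clock: 26.4
tool_pos: [0.5105, -0.1521, 0.3146]
orientation: [[0.744, 0.65, 0.153], [0.664, -0.744, -0.073], [0.067, 0.156, -0.986]]
ft_force: [-0.8, -0.8, -0.2]
gripper_width: 0.34
```

Request:
send_rows:
  dp:
    - [-1.2, -0.3, 0]
    - [-1.2, -0.3, 0]
    - [-1.2, -0.3, 0]
    - [-1.2, -0.3, 0]
    - [-1.0, -0.3, 0]
  spin: [-0.14, -0.14, -0.14, -0.14, -0.14]

```text
clock: 26.9
tool_pos: [0.4489, -0.1674, 0.319]
orientation: [[0.998, -0.014, 0.069], [-0.002, -0.987, -0.16], [0.07, 0.16, -0.985]]
ft_force: [0.7, 0.2, -0.5]
gripper_width: 0.273
```

```bash
python3 - <<'E'
from h import *
s=bot.read_state();print(s["clock"],s["tool_pos"],np.round(s["orientation"],3),np.degrees(np.arctan2(s["orientation"][1][0],s["orientation"][0][0])))
t=imaging.camera_params("top");q=imaging.camera_params("scene");im=imaging.get_image("top");sc=imaging.get_image("scene")
cv2.imwrite("pics/t6.png",im);cv2.imwrite("pics/s6.png",sc)
for P,n,g in((t,"top",im),(q,"scene",sc)):
    for nm,X in(("cap",[.5693,-.2297,.126]),("stick",[.5808,-.1304,.126])):
        u,v=proj(P,X);u,v=int(u),int(v);c=g[v-14:v+15,u-14:u+15]
        print(n,nm,u,v);m=(c.min(2)>115 if nm=="stick" else c.max(2)<45).astype(np.uint8)
        k,l,st,ce=cv2.connectedComponentsWithStats(m)
        for i in range(1,k):
            if st[i,4]>15:print("  ",st[i].tolist(),np.round(ce[i]+[u-14,v-14],1),np.round(on(P,*(ce[i]+[u-14,v-14]),.126)[:2],4))
E
```

```text
26.9 [ 0.44892229 -0.16735969  0.31896136] [[ 0.998 -0.014  0.069]
 [-0.002 -0.987 -0.16 ]
 [ 0.07   0.16  -0.985]] -0.13986394436999935
top cap 392 193
   [0, 2, 29, 27, 400] [390.9 198.7] [ 0.5569 -0.2257]
top stick 349 188
   [6, 8, 16, 16, 194] [348.1 189.3] [ 0.5797 -0.1282]
scene cap 293 88
   [12, 14, 7, 9, 47] [293.6  92.1] [ 0.5655 -0.217 ]
scene stick 279 114
   [7, 9, 17, 13, 160] [279.8 114.6] [ 0.5801 -0.1286]
```

Stick centre from both views at height 0.126 is (0.580,-0.128), so it is seated upright in the bore. Now align on the handle.

Request:
send_rows:
  dp:
    - [0.2, 0.4, -1]
    - [0.2, 0.4, -3]
    - [0, 0.1, -3]
    - [0, 0, -2]
    - [0, 0, -0.8]
  spin: [-0.05, -0.04, -0.02, 0, 0]

```text
clock: 27.5
tool_pos: [0.4562, -0.1583, 0.2225]
orientation: [[0.993, -0.103, 0.063], [-0.091, -0.981, -0.169], [0.079, 0.162, -0.984]]
ft_force: [-0.1, -0.6, -1.0]
gripper_width: 0.273
```

```bash
python3 - <<'E'
from h import *
s=bot.read_state();o=s["orientation"];print(s["tool_pos"],np.round(o,3),np.degrees(np.arctan2(o[1][0],o[0][0])))
o=np.array(o);print("err to handle mid at pad level", np.array([.4558,-.1662])-(np.array(s["tool_pos"])+.047*o[:,2])[:2])
p=imaging.camera_params("wrist");w=imaging.get_image("wrist");cv2.imwrite("pics/w7.png",w)
g=cv2.cvtColor(w,cv2.COLOR_BGR2GRAY)
uy=np.array([.115,.9934]);
for k in(.05,.02): 
  for dx in(-.005,.005):print("bar edge",k,proj(p,[*(np.array([.4558,-.1662])+k*uy+dx*np.array([.9934,-.115])),.138]))
for r in range(120,262,10): print(r,' '.join('%3d'%x for x in g[r,196:316:4]))
E
```

```text
[ 0.45621124 -0.15825906  0.22248002] [[ 0.993 -0.103  0.063]
 [-0.091 -0.981 -0.169]
 [ 0.079  0.162 -0.984]] -5.246167589643644
err to handle mid at pad level [-3.37645667e-03  2.50572062e-05]
bar edge 0.05 (np.float64(231.05563707926476), np.float64(128.17031018188354))
bar edge 0.05 (np.float64(251.5056358884206), np.float64(128.22915335671175))
bar edge 0.02 (np.float64(231.29836628685666), np.float64(184.53531141690434))
bar edge 0.02 (np.float64(250.3184319871612), np.float64(184.33568174734145))
120 126 125 132 129 125 123 128 178 143 133 133 176 177 130 133 128 128 130 128 129 129 130  95  83  82  83  83  82  83  83
130 174 175 175 176 172 174 176 176 177 133  61  85  87  98  97 105 103 103 103 104 104 102 101 102 100  98  98  97  97  97
140 176 174 171 174 174 171 172 171 169 133  62 104 100  99  99 104 104 103 104 104 103 104 103 104 104 103 103 102 103 102
150 173 176 173 174 177 176 174 176 176 132  63 105 100  99  99 102 103 103 102 102 102 102 102 103 103 103 103 102 103 103
160 175 177 176 172 172 177 177 175 175 129  64 105 100  98  99 130 123 127 128 131 130 133  82
[... 568 characters left out ...]
  71 125 101  98  84 173 174 173 171 176 128  82  84  83  83  83  84  83  83  83
220 177 174 175 175 174 175 174 174 177 173  70 102  98  95  97 172 174 177 176 172 130  81  83  83  84  83  83  82  83  83
230 179 182 142  78  74  76  78   7 127 173  90 154 148 148 122 175 174 173 174 133 129  10  40  76  76  76  77  82  85  86
240  13  54  74  76  75  76  58  12 105 177  97 152 147 148 120 176 178 176 176 170 105   7   9  77  75  76  76  77  14  15
250  55  45  77  76  76  78  12  10  96 174 100 151 147 147 120 175 172 169 176 175  87   4   8  17  76  76  77  77  49  52
260  52  50  77  77  77  30  11  10  96 174 105 151 148 149  81  93  81  79  73  72  64   8  13  10  77  76  77  76  51  66
```

Request:
send_rows:
  dp:
    - [-0.25, 0, 0]
    - [0, 0, -1.3]
    - [0, 0, -1.5]
    - [0, 0, -1.1]
    - [0, 0, -0.3]
  spin: [-0.02, 0, 0, 0, 0]

```text
clock: 28.05
tool_pos: [0.4564, -0.1597, 0.1843]
orientation: [[0.99, -0.123, 0.068], [-0.11, -0.979, -0.175], [0.088, 0.165, -0.982]]
ft_force: [0.6, 0.4, 0.3]
gripper_width: 0.273
```

Request:
send_rows:
  dp:
    - [-0.2, 0, -0.3]
    - [-0.1, 0, -0.1]
    - [0, 0, -0.1]
    - [0, 0, -0.1]
    - [0, 0, -0.1]
  spin: [0, 0, 0, 0, 0]
  claw: -1
  squeeze: 20

```text
clock: 28.55
tool_pos: [0.4538, -0.16, 0.1808]
orientation: [[0.99, -0.124, 0.071], [-0.11, -0.978, -0.177], [0.092, 0.167, -0.982]]
ft_force: [-2.4, 1.4, 8.0]
gripper_width: 0.113
```

Request:
send_rows:
  dp:
    - [0.5, -0.06, 0]
    - [1.0, -0.12, 0]
    - [1.4, -0.16, 0]
    - [1.4, -0.16, 0]
    - [1.4, -0.16, 0]
  spin: [0, 0, 0, 0, 0]

```text
clock: 29.05
tool_pos: [0.5086, -0.1665, 0.1809]
orientation: [[0.99, -0.124, 0.061], [-0.112, -0.978, -0.175], [0.081, 0.167, -0.983]]
ft_force: [-3.7, -0.4, 1.7]
gripper_width: 0.111
```

Request:
send_rows:
  dp:
    - [1.4, -0.16, 0]
    - [1.4, -0.16, 0]
    - [1.4, -0.16, 0]
    - [1.0, -0.12, 0]
    - [0.8, -0.09, 0]
  spin: [0, 0, 0, 0, 0]

```text
clock: 29.55
tool_pos: [0.5711, -0.1741, 0.1809]
orientation: [[0.991, -0.124, 0.055], [-0.113, -0.978, -0.175], [0.075, 0.167, -0.983]]
ft_force: [-2.8, -0.8, 2.6]
gripper_width: 0.111
```

Request:
send_rows:
  dp:
    - [0.8, -0.09, 0]
    - [0.8, -0.09, 0]
    - [0.7, -0.08, 0]
    - [0.6, -0.07, 0]
    - [0.4, -0.05, 0]
  spin: [0, 0, 0, 0, 0]

```text
clock: 30.05
tool_pos: [0.6067, -0.1783, 0.181]
orientation: [[0.991, -0.124, 0.054], [-0.113, -0.978, -0.175], [0.074, 0.167, -0.983]]
ft_force: [-3.2, -0.2, 1.9]
gripper_width: 0.108
```

Request:
send_rows:
  dp:
    - [0.3, -0.03, 0]
    - [0.3, -0.03, 0]
    - [0.3, -0.03, 0]
    - [0.3, -0.03, 0]
    - [0.3, -0.03, 0]
  spin: [0, 0, 0, 0, 0]

```text
clock: 30.55
tool_pos: [0.6141, -0.1792, 0.1808]
orientation: [[0.992, -0.123, 0.03], [-0.116, -0.978, -0.172], [0.05, 0.167, -0.985]]
ft_force: [-14.7, 2.1, 10.1]
gripper_width: 0.114
```

Request:
send_rows:
  dp:
    - [0.3, -0.03, 0]
    - [0.3, -0.03, 0]
    - [0.3, -0.03, 0]
    - [0.2, 0, 0]
    - [0, 0, 0]
  spin: [0, 0, 0, 0, 0]

```text
clock: 31.05
tool_pos: [0.6154, -0.1794, 0.1808]
orientation: [[0.993, -0.122, 0.003], [-0.119, -0.978, -0.169], [0.023, 0.167, -0.986]]
ft_force: [2.2, 0.1, -0.8]
gripper_width: 0.106
```

Stopped: it's against the shut stop. Release, rise clear and check.

Request:
send_rows:
  dp:
    - [0, 0, 0]
    - [0, 0, 0]
    - [0, 0, 0]
    - [0, 0, 0]
    - [0, 0, 0]
  spin: [0, 0, 0, 0, 0]
  claw: -0.45

```text
clock: 31.55
tool_pos: [0.6177, -0.1792, 0.1812]
orientation: [[0.993, -0.122, 0.009], [-0.118, -0.978, -0.169], [0.029, 0.167, -0.986]]
ft_force: [-0.6, 0.9, -0.1]
gripper_width: 0.274
```

Request:
send_rows:
  dp:
    - [0, 0, 1]
    - [0, 0, 2]
    - [0, 0, 3]
    - [0, 0, 3]
    - [0, 0, 2]
  spin: [0, 0, 0, 0, 0]

```text
clock: 32.05
tool_pos: [0.6162, -0.1784, 0.2938]
orientation: [[0.993, -0.12, 0.004], [-0.118, -0.979, -0.167], [0.024, 0.165, -0.986]]
ft_force: [0.4, -0.5, -0.0]
gripper_width: 0.277
```

Request:
send_rows:
  dp:
    - [-4, 0, 1]
    - [-4, 0, 0]
    - [-4, 0, 0]
    - [-4, 0, 0]
    - [-3, 0, 0]
  spin: [0, 0, 0, 0, 0]

```text
clock: 32.55
tool_pos: [0.4244, -0.1784, 0.3113]
orientation: [[0.993, -0.12, 0.018], [-0.115, -0.978, -0.173], [0.038, 0.169, -0.985]]
ft_force: [0.5, -0.3, 0.9]
gripper_width: 0.274
```

```bash
python3 - <<'E'
from h import *
s=bot.read_state();print(s["clock"],s["tool_pos"],s["ft_force"])
t=imaging.camera_params("top");im=imaging.get_image("top");cv2.imwrite("pics/t8.png",im);w=imaging.get_image("wrist");sc=imaging.get_image("scene")
cv2.imwrite("pics/s8.png",sc);cv2.imwrite("pics/w8.png",w)
# displacement of drawer vs start image (bystanders vs start): diff
for n,a,b in(("top",cv2.imread("pics/top0.png"),im),("scene",cv2.imread("pics/scene0.png"),sc)):
    for nm,(x0,x1,y0,y1) in (dict(cup=(192,232,175,212),stand=(195,235,232,270),clip=(172,195,208,240),brush=(160,196,100,175),handle=(345,400,152,188)) if n=="top" else dict(handle=(245,290,75,115),cup=(222,266,210,258),stand=(285,330,222,275),clip=(248,284,275,300),brush=(120,212,250,285))).items():
        A,B=[cv2.cvtColor(i[y0:y1,x0:x1],cv2.COLOR_BGR2GRAY).astype(np.float32) for i in(a,b)]
        sh,r=cv2.phaseCorrelate(A,B,cv2.createHanningWindow(A.shape[::-1],cv2.CV_32F));print(n,nm,np.round(sh,2),round(r,2),"meandiff",round(float(abs(A-B).mean()),1))
g=cv2.cvtColor(im,cv2.COLOR_BGR2GRAY)
sh=np.array([.6148,-.1847]);print("shut bar px",[np.round(proj(t,[*(sh+k*np.array([.9934,-.115])),.138]),1) for k in(-.005,.005)], "5mm open",np.round(proj(t,[*(sh-.010*np.array([.9934,-.115])),.138]),1))
print(g[150:186,366:382:3].T)
E
```

```text
32.55 [ 0.42443825 -0.17840337  0.31130237] [ 0.51529228 -0.26722367  0.9380046 ]
top cup [ 0.05 -0.14] 1.04 meandiff 7.9
top stand [ 0.05 -0.01] 0.97 meandiff 7.2
top clip [-0.23  0.09] 1.11 meandiff 9.3
top brush [-0.07  0.47] 1.11 meandiff 2.7
top handle [ 0.32 -3.83] 0.92 meandiff 22.7
scene handle [-2.63 -0.87] 0.73 meandiff 7.3
scene cup [0.58 0.02] 0.89 meandiff 1.4
scene stand [ 0.42 -0.01] 0.92 meandiff 1.6
scene clip [0.1  0.54] 0.93 meandiff 0.6
scene brush [-0.16 -0.01] 0.95 meandiff 1.6
shut bar px [array([373.4, 175.3]), array([373.7, 171. ])] 5mm open [373.2 177.5]
[[ 69  71  64  50  44  42  43  38  41  39  39  39  40  38  43  59  76  80
   77  80  86  95 104  99  82  67  77  78  78  76  79  79  87 101 113 120]
 [ 68  68  65  55  46  41  39  38  40  39  44  40  40  40  42  59  91 100
  103  99  96  94 105 106  91  76  91 110 117 119 119 120 119 123 123 125]
 [ 71  68  68  59  49  42  37  37  35  41  40  40  39  41  39  59  89 119
  122 119 110  97  99 103  95  82  95 117 122 126 123 121 122 127 127 126]
 [ 69  69  67  62  51  44  40  39  39  42  41  42  39  38  41  48  70 100
  120 118 111  99  98 105 103  87  92 117 125 123 123 127 121 121 124 124]
 [ 71  70  68  67  56  46  42  38  39  42  41  43  35  40  38  46  70  98
  121 126 120 110 106 100 105  90  86 105 118 125 124 126 127 125 125 125]
 [ 66  68  68  69  56  44  40  40  42  43  42  41  37  42  37  43  65  94
  120 124 118 110 101 103 106  91  81  93 118 126 125 121 126 125 122 126]]
```

The shut bar shows at row ~173 (predicted 173), the handle has moved by the original ~9 mm opening, and the bystanders haven't moved. Handing in.

```bash
python3 -c "
from plant import bot
print(bot.finish_job())"
```

```text
the job is handed in; nothing more can be done
None
```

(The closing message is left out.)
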